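Clamp the heat-sink board in the sprung stage

ROBOT

A 6-joint arm with a two-finger parallel gripper is mounted at the origin on the work surface. World frame = base frame: x ahead of the robot, y to its left, z up, the work surface at z = 0. Lengths are in m, angles in degrees, forces in N, time in s.
With the tool pointing down it reaches from about 0.375 to 0.9 m from the base axis. Payload 3.1 kg.
Tool frame: the origin (TCP) lies at the very end of the fingers, on their centre line; the grasp point (between the pads) lies behind it (bot.grip_depth is the z of the grasp point in the tool frame, in m); z points along the fingers, y is the direction in which the jaws open and shut (so a half turn about z gives the same grasp; the last joint's range is limited). The gripper opens to 87 mm and grips with 3 to 60 N. Pads are 19 mm wide; open, the fingers measure 117 mm over their backs; the gripper's body (75 mm by 190 mm) begins 51 mm behind the grasp point.
Start: joints at [-80.587, 30.224, 82.088, -0, 67.689, -10.227], TCP at [0.21, -0.589, 0.223] pointing down, gripper open.
Joint ranges: [-176.69, 176.69], [-43.24, 126.21], [12.49, 139.97], [-82, 262], [0, 151.66], [-163.58, 163.58]. Speed limits (degrees/s): [159.86, 159.86, 180, 180, 180, 180].

INTERFACE

Orientations are given as a 3x3 rotation matrix whose columns are the frame's x, y, z axes.
In Python, from rig import bot, vision gives the robot as it stands. The module is installed in compiled form; this text tells all that it offers.
- The arm moves only by the shell command python3 -m jog 'ROWS'. ROWS is JSON, a list of rows, each a list of 3 entries, a list of its own where there are three numbers: the shift along the tool's x, y, z in mm, then the turn, a rotation vector about the tool's x, y, z in degrees, then the closure, from 0 (fully open) to 1 (shut). In form: [[[dx, dy, dz], [wx, wy, wz], fingers], ...]. A call has 1 to 12 rows; each row is the pose to reach, as a shift and turn from the pose commanded when the call began, along the tool's axes at that moment; what a row does not reach only later rows make up. A row lasts 1/12 s, in which the tool goes at most 41.7 mm and 7.16 degrees, less where a joint would pass 70% of its speed; a pose out of reach is approached as far as the arm can. A call with a gripper value outside its range is refused whole. The fingers move at their own pace and stop on an object; the grip force is fixed at half the most. Time passes only in rows, so rows that repeat a pose let the fingers close. It gives the time, the measured TCP pose, the force and the opening at its end, in the units of the state.
- bot.read_state(): the state, without advancing time (a new reading comes with each control period).
- vision.capture(name): name is "side" or "top"; returns the picture (420x560x3 uint8, red, green, blue); there is no depth.
- vision.camera_info(name): a dict with "intrinsics" (3x3 intrinsics, pixels), "dist" ([k1, k2, p1, p2, k3] as OpenCV has them; the pictures are not rectified), "camera_from_world" (4x4, takes a point from world to camera coordinates). Camera axes: x right, y up, looking along -z (the intrinsics and any distortion apply to the point x, -y, -z); pixel columns grow to the right and rows downward; lengths in m; the calibration is good to about 2 mm. A picture is of the moment at which its call begins. camera_info takes no time and is no camera call.
- bot.hand_in(): hands the job in, once; it reports no verdict.
The state is a dict: "time_s": time; "joint_positions": joint angles; "qvel": joint speeds; "tau": joint torques, N m; "position": TCP position; "tcp_rot": TCP orientation; "force": force on the tool from outside, world axes, zero at the start; "moment": the same for the moment, N m; "opening": opening from 0.0 (shut) to 1.0 (fully open).
Only numpy, scipy, OpenCV 4.12 (cv2) and the standard library are available. Lean on these libraries where they do the work, as an engineer would, in place of code of your own. Each camera call takes 0.05 s, during which the arm holds its last target. There are 200 camera calls.

TASK

Draw the curved clip of the clamping stage fully back until it stays open by itself. Lay the board with the finned heat sink flat on the stage and slide it home by feel, its long side flush against the long rail and its short end flush against the end stop, pressing gently but never hard. Then tip the clip back so that it springs onto the board, and leave board and clip alone; do not push the other things on the bench about.

Things in the scene. Friction and masses are not known exactly. Their poses are not given: they have to be found in the camera images.
- stage: Clamping stage: fixed dark steel plate 170 (x) by 210 (y) by 12 mm; origin: centre of its underside. On it, in stage axes: an aluminium rail along y (10 wide, 120 long, 6 high, inner face nominally x = +60 mm), an end stop along x (50 long, 10 wide, 6 high, inner face nominally y = +55 mm) and, on the -x side, the clip. Both edges are adjustable: each stays put, square, up to 9 mm either way from nominal.
- seat (a point): Nominal place of the centre of the board's underside when home: on the plate top, stage x +28, y +10 mm; same axes as the stage. The rail as found may move the true place up to 9 mm either way in x, and the stop up to 9 mm either way in y: their setting is not measured, so feel for them.
- clip (a joint): Angle (rad) of the curved clip. 0: swung in over the empty seat. Grows as it is drawn back, counter-clockwise from above, to the stop at 0.95. Over-centre spring, with damping: below 0.55 it pulls the clip in, above 0.55 it holds it open. At the post it takes up to about 8 N to draw it back and 7 N to bring it back from open, plus damping (0.2 N m s/rad). Resting on a board that is home: 0.13 to 0.37.
- clip_pivot (a point): The clip's pivot axis at plate-top height (stage x -30, y -80 mm); its cap reaches 33 mm above the stage's underside, the clip's arm 23 mm.
- clip_post (a point): Upright round post on the clip to move it by: 10 mm diameter, from 14 to 60 mm above the stage's underside; this point is on its axis, 42 mm above the stage's underside. It lies 68 mm from the pivot axis, in the direction 76 degrees (from stage x towards stage y) plus the joint angle.
- clip_nose (a point): The clip's round end that bears on the board's -x side: 12 mm diameter, 82.5 mm from the pivot in the direction 62 degrees plus the joint angle.
- module_mid (a point): Centre of the board to clamp: blue circuit board 64 (its x) by 90 (its y) by 4 mm with a finned aluminium heat sink in its middle, 40 (x) by 22 (y), top 32 mm above the board's underside. This point: 16 mm above the underside, z up. Half a turn makes no difference. 0.1 to 0.17 kg. Starts flat on the bench; trades places with other small things there.
- coil_mid (a point): Another board of the same outline carrying a round copper coil, 22 mm high; not to be moved. Point 11 mm above its underside.
- spool_mid (a point): Green reel, 56 mm diameter, 51 mm high, not to be moved. Point at its middle.
- tape_mid (a point): Roll of black tape, 60 mm diameter, 19 mm high, not to be moved. Point at its middle.
- tin_mid (a point): Small flat round tin, 42 mm diameter, 14 mm high, not to be moved. Point at its middle.
- cleaner_mid (a point): Brass tip cleaner pot, 66 mm diameter, 58 mm high, not to be moved. Point at its middle.
Things that resemble listed ones, but are neither listed nor needed, are in the scene too. What is shaped like the part that bears module_mid but black or yellow is not meant.

How it is judged:
By the outcome, as a careful person would: the job done as asked, in the order asked, and still so for the second after the job is handed in, with the robot touching nothing.
It also fails if it takes over 69 s, if anything falls off the work surface, if the arm or the gripper's body presses on something with over 40 N, if the wrist force passes 120 N, or if a joint passes its speed limit or range.

## Working session

There is one attempt and no reset: what is moved stays moved. The work goes in short steps, Python scripts to look and compute and a shell command to move; the robot and the scene stay as the last step left them, time stands still between calls to the robot, and variables do not carry over. Pictures are saved under pics/ and viewed, about 8 in all and at most 12, crops included, and the job is handed in when it is done.

```bash
mkdir -p pics; cat > h.py <<'E'
import numpy as np, cv2
from rig import bot, vision
def cap(n,f):
    im=vision.capture(n); cv2.imwrite('pics/'+f,im[:,:,::-1]); return im
def ray(n,uv):
    c=vision.camera_info(n);K=np.array(c['intrinsics']);T=np.array(c['camera_from_world'])
    p=cv2.undistortPoints(np.array(uv,float).reshape(-1,1,2),K,np.array(c['dist'],float))[:,0]
    d=np.c_[p[:,0],-p[:,1],-np.ones(len(p))]@T[:3,:3]
    return -T[:3,:3].T@T[:3,3],d
def onz(n,uv,z):
    o,d=ray(n,uv);return o+d*((z-o[2])/d[:,2])[:,None]
def pix(n,P):
    c=vision.camera_info(n);K=np.array(c['intrinsics']);T=np.array(c['camera_from_world'])
    q=np.array(P,float).reshape(-1,3)@T[:3,:3].T+T[:3,3];q=q*[1,-1,-1]
    return cv2.projectPoints(q,np.zeros(3),np.zeros(3),K,np.array(c['dist'],float))[0][:,0]
E
python3 - <<'E'
from h import *
np.set_printoptions(precision=4,suppress=True)
a=cap('top','t1.png');b=cap('side','s1.png')
for n in('top','side'): print(n,ray(n,[[280,210]]),onz(n,[[0,0],[559,0],[559,419],[0,419]],0))
s=bot.read_state();print(s['tcp_rot'],bot.grip_depth,s['time_s'],s['force'])
E
```

```text
top (array([0.502 , 0.0933, 0.8239]), array([[ 0.1329, -0.0012, -0.9912]])) [[ 1.0934  0.7596  0.    ]
 [ 1.1216 -0.5466  0.    ]
 [ 0.1997 -0.481   0.    ]
 [ 0.1714  0.6506  0.    ]]
side (array([0.0778, 0.7508, 1.0504]), array([[ 0.4108, -0.5155, -0.7521]])) [[ 2.2329 -0.1646  0.    ]
 [ 0.4587 -1.5188  0.    ]
 [-0.114   0.1249  0.    ]
 [ 0.7503  0.7966  0.    ]]
[[ 0.9418  0.3361 -0.0004]
 [ 0.3361 -0.9418  0.0019]
 [ 0.0003 -0.0019 -1.    ]] -0.0187 0.1 [ 0.0882 -0.2159  0.0659]
```

View pics/t1.png

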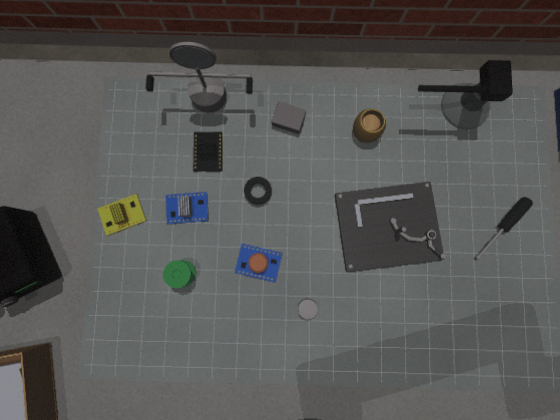

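View pics/s1.png

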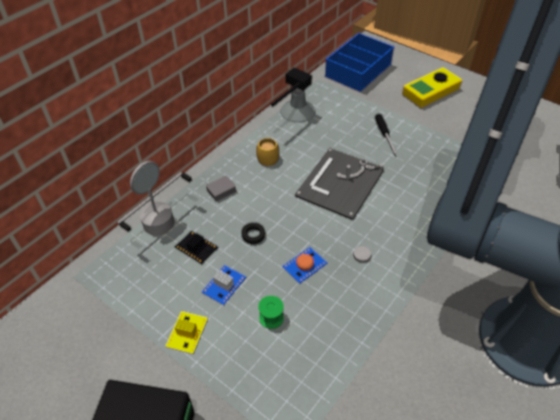

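The top view shows the stage at about (390,227), with the rail along (358-413, 200), the stop at (360,214) and the clip pivot at about (432,235). The target blue board with fins is at (187,208), the coil board at (259,263) and the spool at (178,274). Next I measure the stage and board.

```bash
python3 - <<'E'
from h import *
np.set_printoptions(precision=4,suppress=True)
a=cv2.imread('pics/t1.png');hsv=cv2.cvtColor(a,cv2.COLOR_BGR2HSV)
def big(m,x0,y0,x1,y1):
    k=np.zeros_like(m);k[y0:y1,x0:x1]=m[y0:y1,x0:x1]
    c=max(cv2.findContours(k,cv2.RETR_EXTERNAL,cv2.CHAIN_APPROX_NONE)[0],key=cv2.contourArea)
    return c
def rect(c,z):
    P=onz('top',c.reshape(-1,2),z)[:,:2]
    r=cv2.minAreaRect((P*1000).astype(np.float32));return r,cv2.boxPoints(r)
g=a.max(2)
m=((g<85)*255).astype(np.uint8);m=cv2.morphologyEx(m,cv2.MORPH_OPEN,np.ones((5,5)))
c=big(m,325,170,455,285);print('stage',*rect(cv2.convexHull(c),.012))
b=cv2.inRange(hsv,(100,120,60),(130,255,255));b=cv2.morphologyEx(b,cv2.MORPH_CLOSE,np.ones((5,5)))
c=big(b,155,180,220,235);print('board',*rect(c,.004))
c=big(b,225,235,295,290);print('coil',*rect(c,.004))
print('spool,tape',onz('top',[[178,274],[258,190],[370,123]],.05))
x=np.hstack([cv2.resize(a[175:280,325:455],None,fx=3.5,fy=3.5,interpolation=2),cv2.resize(a[175:280,145:235],None,fx=3.5,fy=3.5,interpolation=2)])
cv2.imwrite('pics/c1.png',x)
E
```

```text
stage ((580.9454956054688, -140.4056854248047), (173.27377319335938, 212.2932586669922), 8.355103492736816) [[ 479.8042  -47.9747]
 [ 510.6521 -258.0147]
 [ 682.0868 -232.8367]
 [ 651.2389  -22.7966]]
board ((613.0389404296875, 296.55145263671875), (63.22853088378906, 89.24612426757812), 6.279987335205078) [[576.7332 337.4485]
 [586.4955 248.738 ]
 [649.3447 255.6544]
 [639.5823 344.3649]]
coil ((497.30572509765625, 136.6505584716797), (88.59612274169922, 63.58937454223633), 78.211669921875) [[457.1317  99.7823]
 [519.3799  86.7912]
 [537.4798 173.5188]
 [475.2316 186.5099]]
spool,tape [[ 0.4711  0.2946  0.05  ]
 [ 0.6465  0.1389  0.05  ]
 [ 0.796  -0.0938  0.05  ]]
```

View pics/c1.png

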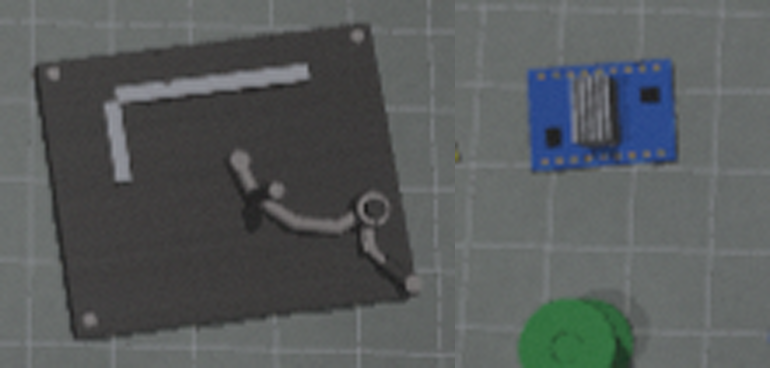

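The crop shows the clip swung in: post top at crop (277,190) and nose at (240,159). The rail and stop are clearly visible. I check the clip angle and edge settings, then work out the first move.

```bash
cat >> h.py <<'E'
Y=np.radians(8.36);O=np.array([.5810,-.1404])
R2=np.array([[np.cos(Y),-np.sin(Y)],[np.sin(Y),np.cos(Y)]])
def st(x,y): return O+R2@np.array([x,y])/1000
def tost(P): return (np.atleast_2d(P)[:,:2]-O)@R2*1000
def post(q,r=68,a=76): t=np.radians(a)+q; return st(-30+r*np.cos(t),-80+r*np.sin(t))
def go(xy,z,yaw,frm=None):
    "tool-frame shift (mm) and rotvec (deg) from measured (or given) pose to a down pose with tool x at yaw (deg)"
    from scipy.spatial.transform import Rotation as Ro
    s=bot.read_state();p=np.array(s['position']);R=np.array(s['tcp_rot'])
    y=np.radians(yaw);T=np.array([[np.cos(y),np.sin(y),0],[np.sin(y),-np.cos(y),0],[0,0,-1]])
    return np.round(R.T@(np.r_[xy,z]-p)*1000,1),np.round(Ro.from_matrix(R.T@T).as_rotvec(degrees=True),1)
E
python3 - <<'E'
from h import *
f=lambda x,y:[325+x/3.5,175+y/3.5]
print('post',tost(onz('top',[f(277,188)],.06)),'nose',tost(onz('top',[f(239,159)],.023)),'exp0',tost(post(0)),tost(post(0,82.5,62)),'cap',tost(onz('top',[f(373,209)],.033)))
print('rail inner',tost(onz('top',[f(122,104),f(308,79)],.018)),'stop inner',tost(onz('top',[f(117,103),f(131,180)],.018)))
print(post(0),go(post(0),.12,84.4),go(post(0),.03,84.4))
E
```

```text
post [[-11.20059511 -16.42632581]] nose [[10.54087715 -9.14331505]] exp0 [[-13.5493111  -14.01989061]] [[ 8.73140393 -7.15682359]] cap [[-29.28034047 -79.88446787]]
rail inner [[ 53.04071643  54.75575618]
 [ 54.44801473 -60.5145764 ]] stop inner [[54.02687642 57.6974405 ]
 [ 6.18918287 56.33242351]]
[ 0.56963305 -0.15624088] (array([ 483.8, -285.5,  102.4]), array([ -0.1,  -0.1, -64.8])) (array([ 483.8, -285.4,  192.4]), array([ -0.1,  -0.1, -64.8]))
```

```bash
R='[484,-285,102],[0,0,-64.8],0'; python3 -m jog '[[[484,-285,102],[0,0,-64.8],0],[[484,-285,102],[0,0,-64.8],0],[[484,-285,102],[0,0,-64.8],0],[[484,-285,102],[0,0,-64.8],0],[[484,-285,102],[0,0,-64.8],0],[[484,-285,102],[0,0,-64.8],0],[[484,-285,102],[0,0,-64.8],0],[[484,-285,102],[0,0,-64.8],0],[[484,-285,102],[0,0,-64.8],0],[[484,-285,102],[0,0,-64.8],0],[[484,-285,102],[0,0,-64.8],0],[[484,-285,102],[0,0,-64.8],0]]' | cut -c1-600
python3 -m jog '[[[0,0,0],[0,0,0],0],[[0,0,0],[0,0,0],0],[[0,0,0],[0,0,0],0]]'
python3 -c "
from h import *
print(go(post(0),.03,84.4))"
```

```text
time_s: 1.1
position: [0.5262, -0.2091, 0.1325]
tcp_rot: [[0.097, 0.995, -0.001], [0.995, -0.097, 0.0], [0.0, -0.001, -1.0]]
force: [0.3, -1.0, -0.3]
opening: 1.0
time_s: 1.35
position: [0.5252, -0.2109, 0.1329]
tcp_rot: [[0.096, 0.995, -0.001], [0.995, -0.096, 0.0], [-0.0, -0.001, -1.0]]
force: [0.5, -0.5, 0.5]
opening: 1.003
(array([ 58.7,  39.1, 102.9]), array([-0.1,  0. ,  0.1]))
```

```bash
python3 -m jog '[[[39,26,30],[0,0,0],0],[[59,39,60],[0,0,0],0],[[59,39,90],[0,0,0],0],[[59,39,103],[0,0,0],0],[[59,39,103],[0,0,0],0.3],[[59,39,103],[0,0,0],0.9],[[59,39,103],[0,0,0],1],[[59,39,103],[0,0,0],1],[[59,39,103],[0,0,0],1],[[59,39,103],[0,0,0],1],[[59,39,103],[0,0,0],1],[[59,39,103],[0,0,0],1]]'
python3 - <<'E'
from h import *
for q in np.arange(0.1,1.0,.12): print(round(q,2),*go(post(q),.03,84.4+np.degrees(q)))
print(*go(post(.95),.03,138.8))
E
```

```text
time_s: 2.35
position: [0.5702, -0.1563, 0.0308]
tcp_rot: [[0.097, 0.995, 0.001], [0.995, -0.097, -0.0], [-0.0, 0.001, -1.0]]
force: [0.2, 0.4, 0.2]
opening: 0.477
0.1 [-0.4 -7.4  0.8] [ 0.1  0.  -5.7]
0.22 [ -1.7 -15.4   0.8] [  0.1   0.  -12.6]
0.34 [ -3.9 -23.3   0.8] [  0.1   0.  -19.4]
0.46 [ -7.1 -30.8   0.8] [  0.    0.  -26.3]
0.58 [-11.1 -37.9   0.8] [  0.    0.  -33.2]
0.7 [-16.  -44.4   0.8] [  0.    0.  -40.1]
0.82 [-21.6 -50.3   0.8] [  0.    0.  -46.9]
0.94 [-27.9 -55.5   0.8] [  0.    0.  -53.8]
[-28.4 -55.9   0.8] [  0.    0.  -54.4]
```

```bash
python3 -m jog '[[[0,0,0],[0,0,0],1],[[0,0,0],[0,0,0],1],[[0,0,0],[0,0,0],1],[[0,0,0],[0,0,0],1],[[0,0,0],[0,0,0],1],[[0,0,0],[0,0,0],1],[[0,0,0],[0,0,0],1],[[0,0,0],[0,0,0],1],[[0,0,0],[0,0,0],1],[[0,0,0],[0,0,0],1]]'
```

```text
time_s: 3.18
position: [0.5722, -0.1563, 0.0303]
tcp_rot: [[0.097, 0.995, 0.004], [0.995, -0.097, -0.001], [-0.0, 0.004, -1.0]]
force: [5.7, 1.6, -2.8]
opening: 0.104
```

```bash
python3 -m jog '[[[0,-5,0],[0,0,-4],1],[[-1,-11,0],[0,0,-9],1],[[-2,-17,0],[0,0,-14],1],[[-4,-23,0],[0,0,-19],1],[[-6,-28,0],[0,0,-24],1],[[-8,-33,0],[0,0,-29],1],[[-11,-38,0],[0,0,-33],1],[[-14,-42,0],[0,0,-38],1],[[-18,-46,0],[0,0,-42],1],[[-22,-50,0],[0,0,-47],1],[[-26,-54,0],[0,0,-51],1],[[-28,-56,0],[0,0,-54],1]]'
python3 -m jog '[[[0,0,0],[0,0,0],1],[[0,0,0],[0,0,0],1],[[0,0,0],[0,0,0],1]]'
```

```text
time_s: 4.18
position: [0.5127, -0.1803, 0.0303]
tcp_rot: [[-0.75, 0.661, 0.003], [0.661, 0.75, -0.002], [-0.004, 0.0, -1.0]]
force: [8.7, 4.6, -3.6]
opening: 0.099
time_s: 4.43
position: [0.5129, -0.1799, 0.0303]
tcp_rot: [[-0.748, 0.664, 0.003], [0.664, 0.748, -0.003], [-0.004, -0.0, -1.0]]
force: [3.0, -4.4, -4.7]
opening: 0.101
```

```bash
python3 -m jog '[[[0,0,0],[0,0,0],0],[[0,0,0],[0,0,0],0],[[0,0,0],[0,0,0],0],[[0,0,0],[0,0,0],0],[[0,0,0],[0,0,0],0],[[0,0,-30],[0,0,0],0],[[0,0,-70],[0,0,0],0],[[0,0,-110],[0,0,0],0],[[0,0,-110],[0,0,0],0],[[0,0,-110],[0,0,0],0]]'
python3 - <<'E'
from h import *
s=bot.read_state();print(s['joint_positions'],s['force'])
b=np.array([.613,.2966]); print(go(b,.12,96.28),go(b,.12,-83.72))
cap('top','t2.png')
a=cv2.imread('pics/t2.png');cv2.imwrite('pics/c2.png',cv2.resize(a[150:300,130:460],None,fx=2.4,fy=2.4,interpolation=2))
E
```

```text
time_s: 5.27
position: [0.5128, -0.1791, 0.1427]
tcp_rot: [[-0.748, 0.663, 0.005], [0.663, 0.748, -0.003], [-0.005, 0.001, -1.0]]
force: [-0.3, -0.1, -0.1]
opening: 0.778
[-3.10424466e+01  3.02242623e+01  9.85247142e+01  2.71997120e-03
  5.09396235e+01 -7.94962089e+01] [-0.28154978 -0.08486344 -0.08532843]
(array([240.6, 422.4,  21.8]), array([ 0.2,  0.3, 42.2])) (array([240.6, 422.4,  21.8]), array([  -0.3,    0.2, -137.8]))
```

View pics/c2.png

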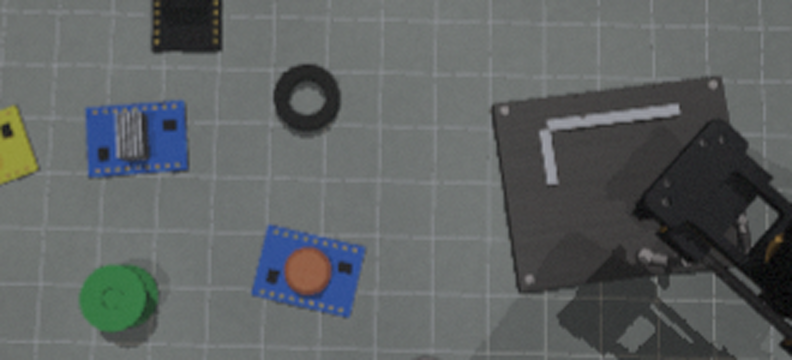

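The clip stays open by itself (nose at about crop (650,257), on the -x side). On to the board.

```bash
python3 -m jog '[[[241,422,22],[0,0,-47.5],0],[[241,422,22],[0,0,-47.5],0],[[241,422,22],[0,0,-47.5],0],[[241,422,22],[0,0,-47.5],0],[[241,422,22],[0,0,-47.5],0],[[241,422,22],[0,0,-47.5],0],[[241,422,22],[0,0,-47.5],0],[[241,422,22],[0,0,-47.5],0],[[241,422,22],[0,0,-47.5],0],[[241,422,22],[0,0,-47.5],0],[[241,422,22],[0,0,-47.5],0],[[241,422,22],[0,0,-47.5],0]]'
python3 -m jog '[[[0,0,0],[0,0,0],0]]'
python3 - <<'E'
from h import *
print(go([.613,.2966],.12,186.28),go([.613,.2966],.011,186.28))
E
```

```text
time_s: 6.32
position: [0.6095, 0.3007, 0.1151]
tcp_rot: [[-0.994, -0.106, -0.004], [-0.106, 0.994, -0.0], [0.004, 0.0, -1.0]]
force: [-0.4, 0.4, -0.5]
opening: 1.003
time_s: 6.4
position: [0.6099, 0.3029, 0.1151]
tcp_rot: [[-0.994, -0.109, -0.002], [-0.109, 0.994, 0.002], [0.002, 0.002, -1.0]]
force: [0.2, 0.0, -0.3]
opening: 1.004
(array([-2.3, -6.6, -5. ]), array([ 0.1, -0.1, -0. ])) (array([ -2.6,  -6.8, 104. ]), array([ 0.1, -0.1, -0. ]))
```

```bash
python3 -m jog '[[[-2.5,-6.5,35],[0,0,0],0],[[-2.5,-6.5,70],[0,0,0],0],[[-2.5,-6.5,95],[0,0,0],0],[[-2.5,-6.5,104],[0,0,0],0.5],[[-2.5,-6.5,104],[0,0,0],1],[[-2.5,-6.5,104],[0,0,0],1],[[-2.5,-6.5,104],[0,0,0],1],[[-2.5,-6.5,104],[0,0,0],1],[[-2.5,-6.5,104],[0,0,0],1],[[-2.5,-6.5,104],[0,0,0],1],[[-2.5,-6.5,104],[0,0,0],1],[[-2.5,-6.5,104],[0,0,0],1]]'
python3 -m jog '[[[0,0,0],[0,0,0],1],[[0,0,0],[0,0,0],1],[[0,0,0],[0,0,0],1],[[0,0,0],[0,0,0],1],[[0,0,0],[0,0,0],1],[[0,0,0],[0,0,0],1],[[0,0,0],[0,0,0],1],[[0,0,0],[0,0,0],1]]'
```

```text
time_s: 7.4
position: [0.6145, 0.291, 0.0149]
tcp_rot: [[-0.995, -0.104, 0.001], [-0.104, 0.995, 0.0], [-0.001, 0.0, -1.0]]
force: [0.3, -0.7, 0.3]
opening: 0.401
time_s: 8.07
position: [0.6145, 0.2914, 0.0146]
tcp_rot: [[-0.995, -0.103, 0.001], [-0.103, 0.995, 0.001], [-0.001, 0.001, -1.0]]
force: [-0.4, 2.7, 4.3]
opening: 0.248
```

```bash
python3 -m jog '[[[0,0,-20],[0,0,0],1],[[0,0,-60],[0,0,0],1],[[0,0,-65],[0,0,0],1],[[0,0,-65],[0,0,0],1]]'
python3 - <<'E'
from h import *
a=cv2.imread('pics/t1.png')
hsv=cv2.cvtColor(a,cv2.COLOR_BGR2HSV)
m=((hsv[:,:,2]>125)*255).astype(np.uint8)
for nm,(x0,y0,x1,y1) in dict(rail=(358,192,415,207),stop=(353,205,364,229)).items():
    ys,xs=np.nonzero(m[y0:y1,x0:x1]);P=onz('top',np.c_[xs+x0,ys+y0],.018)[:,:2]*1000
    v=cv2.fitLine(P.astype(np.float32),cv2.DIST_L2,0,.01,.01).ravel()
    print(nm,len(xs),np.degrees(np.arctan2(v[1],v[0])),tost(P.mean(0)/1000),cv2.minAreaRect(P.astype(np.float32)))
m=((a.max(2)<85)*255).astype(np.uint8);m=cv2.morphologyEx(m,cv2.MORPH_OPEN,np.ones((5,5)))
# plate edges: left edge & top edge
xl=[(np.nonzero(m[y,325:360])[0][0]+325,y) for y in range(205,260)]
yt=[(x,np.nonzero(m[170:205,x])[0][0]+170) for x in range(345,422)]
for e in(xl,yt):
    P=onz('top',e,.012)[:,:2]*1000;v=cv2.fitLine(P.astype(np.float32),cv2.DIST_HUBER,0,.01,.01).ravel();print(np.degrees(np.arctan2(v[1],v[0])))
print(go(st(12,0),.1,188.8))
E
```

```text
time_s: 8.4
position: [0.6163, 0.2906, 0.0816]
tcp_rot: [[-0.995, -0.104, 0.005], [-0.104, 0.995, 0.0], [-0.005, -0.0, -1.0]]
force: [0.4, 0.8, -1.8]
opening: 0.249
rail 182 -81.2093 [[59.87639362  0.13819561]] ((640.5093994140625, -131.75450134277344), (12.377462387084961, 119.25800323486328), 11.418879508972168)
stop 84 8.7004175 [[31.51936168 61.45839259]] ((603.3682861328125, -75.00708770751953), (44.13206481933594, 8.306975364685059), 8.439581871032715)
8.244054
-81.48525
(array([  67.8, -424.5,  -18.6]), array([-0. ,  0.3, -2.8]))
```

```bash
python3 -m jog '[[[68,-423,-10],[0,0,-2.7],1],[[68,-423,-10],[0,0,-2.7],1],[[68,-423,-10],[0,0,-2.7],1],[[68,-423,-10],[0,0,-2.7],1],[[68,-423,-10],[0,0,-2.7],1],[[68,-423,-10],[0,0,-2.7],1],[[68,-423,-10],[0,0,-2.7],1],[[68,-423,-10],[0,0,-2.7],1],[[68,-423,-10],[0,0,-2.7],1],[[68,-423,-10],[0,0,-2.7],1],[[68,-423,-10],[0,0,-2.7],1],[[68,-423,-10],[0,0,-2.7],1]]'
python3 -m jog '[[[0,0,0],[0,0,0],1],[[0,0,0],[0,0,0],1]]'
python3 - <<'E'
from h import *
print(go(st(12,1),.036,188.6),bot.read_state()['force'])
E
```

```text
time_s: 9.4
position: [0.5892, -0.1412, 0.0874]
tcp_rot: [[-0.989, -0.145, -0.002], [-0.145, 0.989, -0.001], [0.002, -0.0, -1.0]]
force: [1.2, -0.6, -2.3]
opening: 0.25
time_s: 9.57
position: [0.589, -0.1354, 0.0879]
tcp_rot: [[-0.989, -0.151, -0.003], [-0.151, 0.989, 0.002], [0.003, 0.002, -1.0]]
force: [-0.1, -0.1, -2.0]
opening: 0.248
(array([-3.5, -3. , 51.8]), array([ 0.1, -0.2,  0.1])) [-0.11302306 -0.14651525 -2.01398897]
```

```bash
python3 -m jog '[[[-3.5,-3,30],[0,0,0],1],[[-3.5,-3,46],[0,0,0],1],[[-3.5,-3,52],[0,0,0],1],[[-3.5,-3,52],[0,0,0],1],[[-3.5,-3,52],[0,0,0],1]]'
python3 -m jog '[[[0,0,2],[0,0,0],1],[[0,0,4],[0,0,0],1],[[0,0,4],[0,0,0],1],[[0,0,4],[0,0,0],1]]'
python3 -c "
from h import *
s=bot.read_state();print(s['force'],s['moment'],tost(s['position']))"
```

```text
time_s: 9.98
position: [0.5942, -0.1378, 0.0371]
tcp_rot: [[-0.988, -0.152, -0.001], [-0.152, 0.988, 0.0], [0.001, 0.001, -1.0]]
force: [0.3, 0.1, -1.3]
opening: 0.25
time_s: 10.32
position: [0.5946, -0.1394, 0.0338]
tcp_rot: [[-0.989, -0.15, 0.001], [-0.15, 0.989, -0.0], [-0.001, -0.0, -1.0]]
force: [0.7, 0.4, -1.7]
opening: 0.247
[ 0.69310464  0.44359836 -1.67833745] [ 0.10976433 -0.08355544  0.01608171] [[13.62996408 -0.9442428 ]]
```

```bash
python3 -m jog '[[[0,0,2],[0,0,0],1],[[0,0,4],[0,0,0],1],[[0,0,4],[0,0,0],1],[[0,0,4],[0,0,0],1]]'|grep -E 'pos|force'
python3 -m jog '[[[0,0,1],[0,0,0],1],[[0,0,1],[0,0,0],1],[[0,0,1],[0,0,0],1]]'|grep -E 'pos|force'
python3 -m jog '[[[0,0,1],[0,0,0],1],[[0,0,1],[0,0,0],1],[[0,0,1],[0,0,0],1]]'|grep -E 'pos|force'
```

```text
position: [0.5942, -0.1393, 0.029]
force: [-0.3, 0.0, -2.2]
position: [0.5943, -0.1393, 0.0281]
force: [-0.7, -0.2, -2.1]
position: [0.5943, -0.1393, 0.0271]
force: [-0.3, 0.2, -1.5]
```

```bash
python3 -m jog '[[[0,0,0.5],[0,0,0],1],[[0,0,0.5],[0,0,0],1],[[0,0,0.5],[0,0,0],1]]'|grep -E 'pos|force'
python3 -m jog '[[[0,0,0.5],[0,0,0],1],[[0,0,0.5],[0,0,0],1],[[0,0,0.5],[0,0,0],1]]'|grep -E 'pos|force'
python3 -m jog '[[[0,0,0.5],[0,0,0],1],[[0,0,0.5],[0,0,0],1],[[0,0,0.5],[0,0,0],1]]'|grep -E 'pos|force'
```

```text
position: [0.5944, -0.1393, 0.0267]
force: [0.9, 0.5, -1.6]
position: [0.5944, -0.1393, 0.0266]
force: [-1.0, 0.8, 2.1]
position: [0.5944, -0.1393, 0.0266]
force: [-2.5, 1.0, 5.0]
```

```bash
python3 -m jog '[[[-2,0,-0.4],[0,0,0],1],[[-4,0,-0.4],[0,0,0],1],[[-5,0,-0.4],[0,0,0],1],[[-5,0,-0.4],[0,0,0],1]]'|grep -E 'pos|force'
for i in 1 2 3; do python3 -m jog '[[[-1,0,0],[0,0,0],1],[[-1,0,0],[0,0,0],1],[[-1,0,0],[0,0,0],1]]'|grep -E 'pos|force'; done
```

```text
position: [0.5983, -0.1386, 0.0266]
force: [-4.4, -0.5, 6.8]
position: [0.5991, -0.1384, 0.0266]
force: [-5.0, -0.2, 5.7]
position: [0.6, -0.1383, 0.0266]
force: [-4.7, -0.4, 7.1]
position: [0.601, -0.1381, 0.0266]
force: [-4.8, -0.4, 7.0]
```

```bash
python3 -m jog '[[[0,0,-0.7],[0,0,0],1],[[-1,0,-0.7],[0,0,0],1],[[-1,0,-0.7],[0,0,0],1]]'|grep -E 'pos|force'
for i in 1 2 ; do python3 -m jog '[[[-1,0,0],[0,0,0],1],[[-1,0,0],[0,0,0],1],[[-1,0,0],[0,0,0],1]]'|grep -E 'pos|force'; done
```

```text
position: [0.6037, -0.1379, 0.0266]
force: [-0.6, -0.1, -0.0]
position: [0.6046, -0.1378, 0.0266]
force: [-0.7, 0.6, -0.8]
position: [0.6048, -0.1377, 0.0267]
force: [-2.5, -1.4, -0.7]
```

```bash
for i in 1 2 ; do python3 -m jog '[[[-0.5,0,0],[0,0,0],1],[[-0.5,0,0],[0,0,0],1],[[-0.5,0,0],[0,0,0],1]]'|grep -E 'pos|force'; python3 -c "
from rig import bot
print(bot.read_state()['moment'])"; done
```

```text
position: [0.6049, -0.1376, 0.0267]
force: [-3.7, -2.4, 0.0]
[-0.19672022  0.56135694 -0.09411275]
position: [0.6049, -0.1376, 0.0267]
force: [-5.6, -1.3, 2.5]
[-0.2742552   0.78347134 -0.10049385]
```

```bash
python3 -m jog '[[[0.7,2,0],[0,0,0],1],[[0.7,4,0],[0,0,0],1],[[0.7,6,0],[0,0,0],1],[[0.7,8,0],[0,0,0],1],[[0.7,8,0],[0,0,0],1]]'|grep -E 'pos|force'
for i in 1 2 3; do python3 -m jog '[[[0,1,0],[0,0,0],1],[[0,1,0],[0,0,0],1],[[0,1,0],[0,0,0],1]]'|grep -E 'pos|force'; done
```

```text
position: [0.6038, -0.1302, 0.0267]
force: [-4.3, -3.2, 0.5]
position: [0.6037, -0.1296, 0.0268]
force: [-4.0, -4.9, 0.6]
position: [0.6035, -0.1287, 0.0268]
force: [-4.0, -4.3, 0.5]
position: [0.6034, -0.1277, 0.0268]
force: [-3.9, -4.3, 0.8]
```

```bash
for i in 1 2 3; do python3 -m jog '[[[0,1,0],[0,0,0],1],[[0,1,0],[0,0,0],1],[[0,1,0],[0,0,0],1]]'|grep -E 'pos|force'; done
```

```text
position: [0.6033, -0.1267, 0.0268]
force: [-4.2, -4.1, 0.8]
position: [0.6032, -0.1259, 0.0268]
force: [-5.0, -4.8, 0.6]
position: [0.6032, -0.1259, 0.0268]
force: [-4.8, -7.1, 0.9]
```

```bash
python3 -m jog '[[[0,0,0],[0,0,0],0.9],[[0,0,0],[0,0,0],0.5],[[0,0,0],[0,0,0],0],[[0,0,0],[0,0,0],0],[[0,0,0],[0,0,0],0],[[0,0,0],[0,0,0],0],[[0,0,0],[0,0,0],0]]'
python3 -m jog '[[[0,0,-30],[0,0,0],0],[[0,0,-70],[0,0,0],0],[[60,0,-110],[0,0,0],0],[[100,0,-150],[0,0,0],0],[[140,0,-170],[0,0,0],0],[[180,0,-170],[0,0,0],0],[[180,0,-170],[0,0,0],0],[[180,0,-170],[0,0,0],0]]'
python3 - <<'E'
from h import *
cap('top','t3.png');cap('side','s3.png')
a=cv2.imread('pics/t3.png');b=cv2.imread('pics/s3.png')
cv2.imwrite('pics/c3.png',np.hstack([cv2.resize(a[170:290,325:455],(433,400),interpolation=2),cv2.resize(b[135:235,280:390],(360,400),interpolation=2)]))
E
```

```text
time_s: 16.73
position: [0.6038, -0.1234, 0.0269]
tcp_rot: [[-0.989, -0.151, 0.001], [-0.151, 0.989, -0.0], [-0.001, -0.0, -1.0]]
force: [-0.8, -0.1, -0.3]
opening: 0.616
time_s: 17.4
position: [0.419, -0.1492, 0.1983]
tcp_rot: [[-0.989, -0.149, -0.004], [-0.149, 0.989, 0.001], [0.004, 0.002, -1.0]]
force: [-0.1, -0.0, 0.3]
opening: 0.995
```

View pics/c3.png

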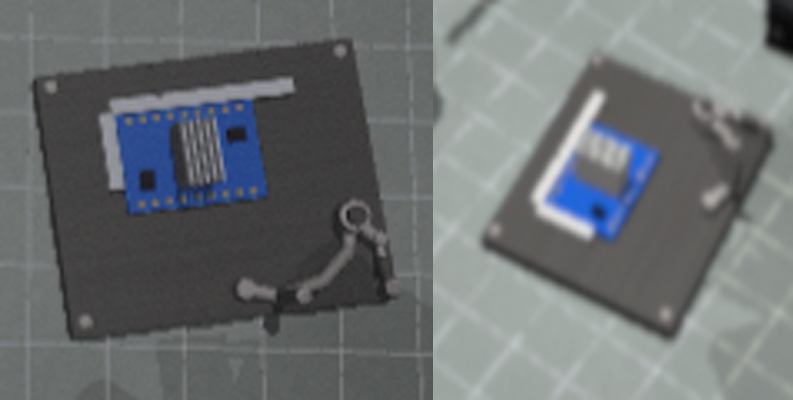

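The board sits against the rail and stop as far as I can see: board at crop (190,155), rail directly above it, stop to its left. The clip is still open. I'll confirm by feel with closed fingers on the heat sink.

```bash
python3 -c "
from h import *
print(go(st(-22,11),.10,188.6),go(st(-22,11),.022,188.6))"
python3 -m jog '[[[0,0,0],[0,0,0],1],[[0,0,0],[0,0,0],1],[[0,0,0],[0,0,0],1],[[0,0,0],[0,0,0],1],[[0,0,0],[0,0,0],1],[[0,0,0],[0,0,0],1],[[0,0,0],[0,0,0],1],[[0,0,0],[0,0,0],1],[[0,0,0],[0,0,0],1],[[0,0,0],[0,0,0],1],[[0,0,0],[0,0,0],1],[[0,0,0],[0,0,0],1]]'
python3 -c "
from h import *
print(go(st(-22,11),.10,188.6),go(st(-22,11),.022,188.6))"
```

```text
(array([-133.8,   -1.5,   98. ]), array([-0.1,  0.1, -0.1])) (array([-133.7,   -1.4,  176. ]), array([-0.1,  0.1, -0.1]))
time_s: 18.5
position: [0.4255, -0.1508, 0.1969]
tcp_rot: [[-0.989, -0.15, 0.0], [-0.15, 0.989, -0.0], [-0.0, -0.0, -1.0]]
force: [0.2, 0.2, -0.4]
opening: 0.172
(array([-133.3,   -1.9,   96.9]), array([-0.,  0.,  0.])) (array([-133.3,   -1.9,  174.9]), array([-0.,  0.,  0.]))
```

```bash
python3 -m jog '[[[-40,-2,20],[0,0,0],1],[[-80,-2,40],[0,0,0],1],[[-115,-2,60],[0,0,0],1],[[-133,-2,90],[0,0,0],1],[[-133,-2,130],[0,0,0],1],[[-133,-2,160],[0,0,0],1],[[-133,-2,174],[0,0,0],1],[[-133,-2,174],[0,0,0],1],[[-133,-2,174],[0,0,0],1]]'
python3 -m jog '[[[-3,0,0],[0,0,0],1],[[-6,0,0],[0,0,0],1],[[-9,0,0],[0,0,0],1],[[-9,0,0],[0,0,0],1],[[-9,0,0],[0,0,0],1]]' |grep -E 'pos|force'
python3 -c "
from h import *
print(tost(bot.read_state()['position']))"
```

```text
time_s: 19.25
position: [0.5569, -0.1326, 0.0221]
tcp_rot: [[-0.989, -0.15, -0.002], [-0.15, 0.989, 0.001], [0.002, 0.001, -1.0]]
force: [-0.5, -0.7, 0.3]
opening: 0.007
position: [0.567, -0.1317, 0.0239]
force: [0.5, -0.3, 0.2]
[[-12.56676418  10.67122833]]
```

```bash
python3 -m jog '[[[-2,0,1],[0,0,0],1],[[-3,0,1],[0,0,0],1],[[-3,0,1],[0,0,0],1]]' |grep -E 'pos|force'
for i in 1 2 3 4; do python3 -m jog '[[[-1,0,0],[0,0,0],1],[[-1,0,0],[0,0,0],1],[[-1,0,0],[0,0,0],1]]'|grep -E 'pos|force'; done
```

```text
position: [0.5694, -0.131, 0.0219]
force: [-0.2, -0.7, -0.7]
position: [0.5701, -0.1308, 0.0217]
force: [-1.2, 0.2, 0.4]
position: [0.5711, -0.1307, 0.0218]
force: [0.4, 0.1, 0.5]
position: [0.5712, -0.1306, 0.0217]
force: [-2.6, -0.6, 2.5]
position: [0.5713, -0.1306, 0.0218]
force: [-5.2, -2.6, 2.5]
```

```bash
python3 -m jog '[[[8,0,0],[0,0,0],1],[[12,0,-30],[0,0,0],1],[[12,-20,-60],[0,0,0],1],[[-10,-40,-60],[0,0,0],1],[[-30,-40,-50],[0,0,0],1],[[-31,-40,-20],[0,0,0],1],[[-31,-40,0],[0,0,0],1],[[-31,-40,0],[0,0,0],1],[[-31,-40,0],[0,0,0],1]]'|grep -E 'pos|force'
python3 -c "
from h import *
print(tost(bot.read_state()['position']))"
```

```text
position: [0.6088, -0.1647, 0.0207]
force: [-0.1, 0.5, 0.5]
[[ 24.02120364 -28.04792851]]
```

```bash
python3 -m jog '[[[0,3,0],[0,0,0],1],[[0,6,0],[0,0,0],1],[[0,8,0],[0,0,0],1],[[0,8,0],[0,0,0],1]]' |grep -E 'pos|force'
for i in 1 2 3 4 5; do python3 -m jog '[[[0,1,0],[0,0,0],1],[[0,1,0],[0,0,0],1],[[0,1,0],[0,0,0],1]]'|grep -E 'pos|force'; done
```

```text
position: [0.609, -0.1569, 0.023]
force: [-0.1, 0.5, -0.1]
position: [0.6086, -0.1564, 0.0221]
force: [0.3, 0.3, -1.0]
position: [0.6082, -0.1554, 0.0217]
force: [0.8, -0.3, -0.9]
position: [0.608, -0.1543, 0.0218]
force: [1.0, 0.4, 0.2]
position: [0.6079, -0.1533, 0.0218]
force: [0.1, 0.1, 0.7]
position: [0.6077, -0.1523, 0.0218]
force: [0.6, -0.1, 0.2]
```

```bash
for i in 1 2 3 4; do python3 -m jog '[[[0,1,0],[0,0,0],1],[[0,1,0],[0,0,0],1],[[0,1,0],[0,0,0],1]]'|grep -E 'pos|force'; done
```

```text
position: [0.6076, -0.1513, 0.0218]
force: [-0.5, 0.0, -0.0]
position: [0.6075, -0.1504, 0.0218]
force: [0.7, -0.5, -0.3]
position: [0.6073, -0.1494, 0.0218]
force: [-0.6, 0.5, -0.6]
position: [0.6072, -0.1484, 0.0218]
force: [0.2, -0.5, -0.3]
```

```bash
for i in 1 2 3 4; do python3 -m jog '[[[0,1,0],[0,0,0],1],[[0,1,0],[0,0,0],1],[[0,1,0],[0,0,0],1]]'|grep -E 'pos|force'; done
```

```text
position: [0.607, -0.1474, 0.0218]
force: [0.0, -0.4, 0.6]
position: [0.6069, -0.1465, 0.0218]
force: [-0.5, 0.5, 0.0]
position: [0.6069, -0.1461, 0.0219]
force: [-0.2, -2.4, -0.2]
position: [0.607, -0.1459, 0.0222]
force: [-1.3, -5.7, 1.2]
```

Contact is solid on both faces (about 5 N, with no give), so the board is home. Next I push the clip back from behind its post.

```bash
python3 -m jog '[[[0,-8,0],[0,0,0],1],[[0,-12,-30],[0,0,0],1],[[0,-12,-70],[0,0,0],1],[[30,-12,-100],[0,0,0],1],[[60,-12,-100],[0,0,0],1],[[60,-12,-100],[0,0,0],1],[[60,-12,-100],[0,0,0],1]]'
python3 - <<'E'
from h import *
print(go(post(1.4),.11,84.4+80.2))
E
```

```text
time_s: 25.83
position: [0.5476, -0.165, 0.1223]
tcp_rot: [[-0.989, -0.149, -0.001], [-0.149, 0.989, 0.001], [0.001, 0.002, -1.0]]
force: [0.7, -0.1, 0.2]
opening: 0.001
(array([ 55.7, -33. ,  12.3]), array([ 0.1, -0.1, 23.9]))
```

```bash
python3 -m jog '[[[40,-25,5],[0,0,7],1],[[56,-33,12],[0,0,14],1],[[56,-33,12],[0,0,21],1],[[56,-33,12],[0,0,24],1],[[56,-33,12],[0,0,24],1],[[56,-33,45],[0,0,24],1],[[56,-33,75],[0,0,24],1],[[56,-33,87],[0,0,24],1],[[56,-33,87],[0,0,24],1],[[56,-33,87],[0,0,24],1]]'
python3 - <<'E'
from h import *
for q in (1.3,1.2,1.1,1.0,.9,.8,.75,.7,.65): print(q,*go(post(q),.035,84.4+np.degrees(q)))
cap('top','t4.png');cap('side','s4.png')
a=cv2.imread('pics/t4.png');b=cv2.imread('pics/s4.png')
cv2.imwrite('pics/c4.png',np.hstack([cv2.resize(a[170:300,325:465],(431,400),interpolation=2),cv2.resize(b[135:235,280:390],(360,400),interpolation=2)]))
E
```

```text
time_s: 26.67
position: [0.499, -0.206, 0.0339]
tcp_rot: [[-0.965, 0.263, -0.001], [0.263, 0.965, 0.001], [0.001, 0.001, -1.0]]
force: [0.6, -0.3, -0.4]
opening: 0.004
1.3 [ 1.3  6.6 -1.1] [ 0.  -0.1  5.8]
1.2 [ 0.2 13.3 -1.1] [ 0.  -0.1 11.6]
1.1 [-1.5 19.9 -1.1] [ 0.  -0.1 17.3]
1.0 [-3.8 26.3 -1.1] [ 0.  -0.1 23. ]
0.9 [-6.8 32.4 -1.1] [ 0.  -0.1 28.8]
0.8 [-10.4  38.1  -1.1] [ 0.  -0.1 34.5]
0.75 [-12.4  40.9  -1.1] [ 0.  -0.1 37.4]
0.7 [-14.5  43.5  -1.1] [ 0.  -0.1 40.2]
0.65 [-16.7  46.1  -1.1] [ 0.  -0.1 43.1]
```

View pics/c4.png

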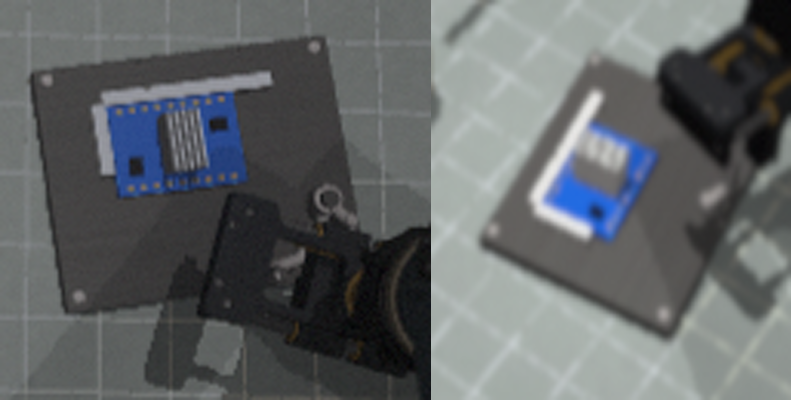

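The board is flush and the fingers are behind the post, with the clip still open. Pushing.

```bash
python3 -m jog '[[[1.3,6.6,-1],[0,0,5.8],1],[[0.2,13.3,-1],[0,0,11.6],1],[[-1.5,20,-1],[0,0,17.3],1],[[-2.5,23,-1],[0,0,20],1],[[-3.8,26.3,-1],[0,0,23],1],[[-5.3,29.4,-1],[0,0,26],1],[[-6.8,32.4,-1],[0,0,28.8],1],[[-8.6,35.3,-1],[0,0,31.6],1],[[-10.4,38.1,-1],[0,0,34.5],1],[[-12.4,40.9,-1],[0,0,37.4],1],[[-14.5,43.5,-1],[0,0,40.2],1],[[-15.5,44.8,-1],[0,0,41.6],1]]'
python3 -m jog '[[[0,0,0],[0,0,0],1],[[0,0,0],[0,0,0],1],[[0,0,0],[0,0,0],1]]'
python3 - <<'E'
from h import *
cap('side','s5.png');b=cv2.imread('pics/s5.png')
a=cap('top','t5.png')[:,:,::-1]
cv2.imwrite('pics/c5.png',np.hstack([cv2.resize(a[170:300,325:465],(431,400),interpolation=2),cv2.resize(b[135:235,280:390],(360,400),interpolation=2)]))
E
```

```text
time_s: 27.77
position: [0.5265, -0.1675, 0.0373]
tcp_rot: [[-0.544, 0.839, 0.002], [0.839, 0.544, -0.001], [-0.002, 0.001, -1.0]]
force: [1.1, 0.0, -0.2]
opening: 0.002
time_s: 28.02
position: [0.526, -0.1676, 0.0367]
tcp_rot: [[-0.546, 0.838, 0.002], [0.838, 0.546, -0.001], [-0.002, 0.001, -1.0]]
force: [0.9, -0.1, 0.7]
opening: 0.004
```

View pics/c5.png

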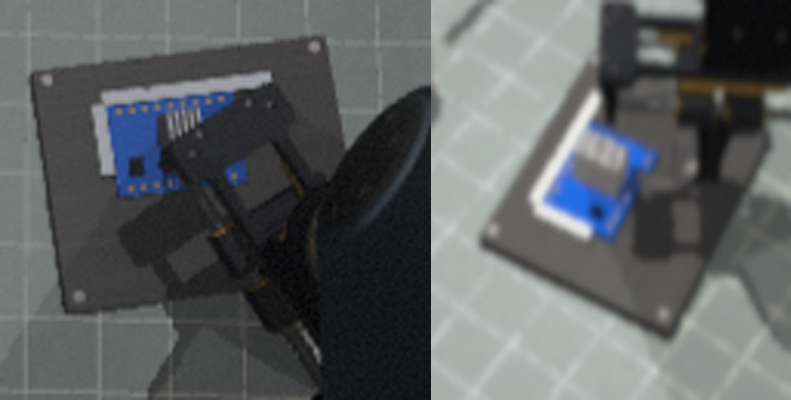

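```bash
python3 -m jog '[[[0,-10,0],[0,0,0],1],[[0,-22,0],[0,0,0],1],[[0,-25,-40],[0,0,0],1],[[0,-30,-80],[0,0,0],1],[[0,-60,-120],[0,0,0],1],[[-20,-90,-140],[0,0,0],1],[[-40,-90,-150],[0,0,0],1],[[-60,-90,-150],[0,0,0],1],[[-60,-90,-150],[0,0,0],1],[[-60,-90,-150],[0,0,0],1]]'
python3 - <<'E'
from h import *
cap('side','s6.png');b=cv2.imread('pics/s6.png')
a=cap('top','t6.png')[:,:,::-1]
cv2.imwrite('pics/c6.png',np.hstack([cv2.resize(a[170:300,325:465],(431,400),interpolation=2),cv2.resize(b[135:235,280:390],(360,400),interpolation=2)]))
E
```

```text
time_s: 28.95
position: [0.4816, -0.2677, 0.1857]
tcp_rot: [[-0.543, 0.839, -0.001], [0.839, 0.543, 0.0], [0.001, -0.0, -1.0]]
force: [-1.1, 0.9, 0.3]
opening: 0.005
```

View pics/c6.png

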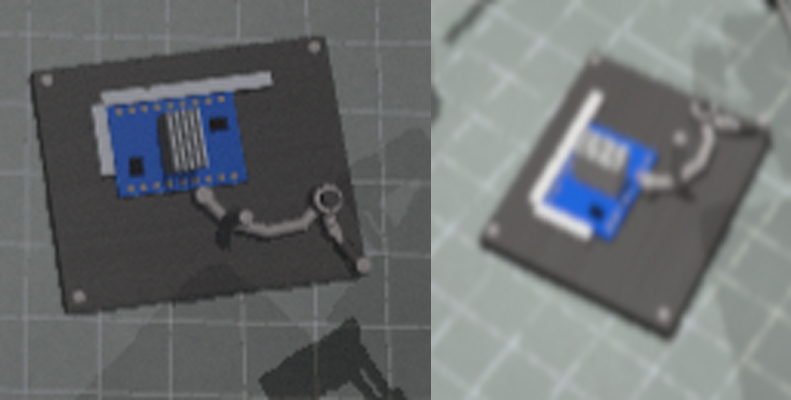

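The clip nose (top crop (204,195)) bears on the board's -x edge, and the board is still flush. I check quickly that the other items haven't moved, then hand in.

```bash
python3 -m jog '[[[0,0,0],[0,0,0],1],[[0,0,0],[0,0,0],1],[[0,0,0],[0,0,0],1],[[0,0,0],[0,0,0],1]]' | grep force
python3 - <<'E'
from h import *
a=cv2.imread('pics/t1.png').astype(int);b=cv2.imread('pics/t6.png').astype(int)
for n,(u,v,r) in dict(coil=(259,263,25),spool=(178,274,20),tape=(258,190,18),tin=(308,309,13),cleaner=(370,124,20),yellow=(121,213,25),black=(208,151,22)).items():
    print(n,np.abs(a-b)[v-r:v+r,u-r:u+r].mean().round(1),end='; ')
p=tost(onz('top',[[325+245*140/431,170+216*130/400]],.06))[0];print('clip angle',np.arctan2(p[1]+80,p[0]+30)-np.radians(76))
print(bot.hand_in())
E
```

```text
force: [0.4, 0.1, 0.3]
coil 2.2; spool 2.2; tape 2.2; tin 2.1; cleaner 2.2; yellow 2.3; black 2.4; clip angle 0.30583616388718204
the job is handed in; nothing more can be done
None
```

The board is home on the stage with the clip sprung onto it, and I handed the job in at about 29 s of the 69 s allowed. No verdict was reported.

**What I did**
- I drew the clip back by its post until it stayed open by itself.
- I picked the heat-sink board up by its sink, laid it on the plate and slid it by feel against the rail, then the stop.
- I pushed the clip back past its centre point from behind the post, and it sprung in on its own. Then I withdrew the arm.

**What the last checks showed**
- **Seating:** pushing on the sink with closed fingers gave a solid stop in both directions at about 5–6 N. The last pictures show no visible gap at the rail or the stop, but the view is only good to a millimetre or two.
- **Clip:** its nose bears on the board's -x side. I measured its angle at about 0.31 rad, within the expected 0.13–0.37.
- **Other things on the bench:** the before and after pictures match, with image noise only, at the coil board, reel, tape, tin, cleaner pot and the yellow and black look-alikes.
- **Robot:** it was clear of everything, and the wrist force was near zero. The highest wrist force I read was about 11 N.

None of the checks failed or disagreed.

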